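# Free the caught ball from the dispenser bottle and load it on the rover

## Task

A red steel ball is caught in the ribbed neck of the upside-down dispenser bottle: stand the yellow catch cup on the bench straight under the bottle's mouth, then rock the bottle well over from side to side until the ball drops into the cup, and leave the bottle upright. Then stand the cup, with the ball in it, on the green pad of the parked rover's deck and let go. Never let the ball fall on the bench, and leave the battery pack, the jar and the motor where they are.

Things in the scene. Friction and masses are not known exactly. Their poses are not given: they have to be found in the camera images.
- dispenser: Grey bracket fixed to the bench, holding the bottle by its mouth on a hinge. Origin on the bench below the mouth's centre, z up, x along the hinge. Bare bench below; the cup can be slid in low from the -x side (towards the robot) or from +y or -y. On the +x side a round boss begins at 52 mm, a post (85 mm tall, 44 mm wide) and a base plate (50 x 90 x 12 mm) at 60 mm from the origin.
- spout (a point): Centre of the bottle's open mouth, on the hinge axis, 64 mm above the bench; it stays there however the bottle leans. Axes as dispenser. Leaning 0.55 rad, the mouth's lower edge dips to about 50 mm above the bench.
- bottle (a joint): Lean of the bottle, rad: 0 upright, range -0.65 to 0.65; positive leans its top to the dispenser's -y, negative to +y, turning about the dispenser's x axis through spout. Stiff hinge, 0.16 N m friction (1 to 2 N at the handle): it stays where it is left. Above the neck the clear bottle has a round body, 72 mm in diameter, up to 165 mm from the mouth.
- neck (a point): Middle of the bottle's flat clear neck (95 mm long, 26 x 44 mm in x, y), 47 mm from the mouth. Three blue ribs inside, on the +y, -y, +y wall from top to bottom, reach to the middle and slope 0.22 rad down to their wall. The ball, starting on the top one, rolls off a rib when the bottle leans well away from its wall (0.45 to 0.6 rad for 0.4 s): lean +, then -, then + to bring it out.
- handle (a point): Middle of the orange round handle bar over the bottle's top, 201 mm from the hinge axis (265 mm above the bench when upright), 36 mm above the top face. The bar is 14 mm thick, runs along the dispenser's x axis and is free over 56 mm between two lugs; pinch it from above across y (it may turn between the fingers) or push it sideways. Axes: the bottle's.
- ball_center (a point): Centre of the red steel ball, 16 mm in diameter, 17 g, seen through the clear neck at the start.
- cup: Yellow round catch cup (68 mm outside diameter, 62 mm inside, 42 mm high, inner floor 6 mm up) with a flat strip along its -x side that ends in a black grip block. About 90 g, loose, standing on the bench at the start. Origin at the centre of the bowl's underside, z up.
- cup_grip (a point): Point in the cup's black grip block, 140 mm from the bowl's axis along the cup's -x, 26 mm above the cup's underside; axes as cup. The block is 16 mm wide (y), 44 mm long (x) and 40 mm high, to be gripped from above across y.
- rover: Grey rover, fixed; flat deck 60 mm above the bench, 300 mm long (from x = -175 to +125 mm) and 120 mm wide. Origin on the bench below the middle of the green pad; z up. Black wheels stand outside the deck's long sides (184 mm over all), below its top. A black turret, 64 mm in diameter and 36 mm high, stands on the deck at x = +91 mm. The -x end, towards the robot, is free for the cup's handle.
- pad (a point): Middle of the green pad, 110 x 110 mm, on the deck's top face, 60 mm above the bench; axes as rover.
- battery: Orange and black battery pack, 50 x 50 x 68 mm, standing; origin at the centre of its underside. Bystander.
- jar: Small closed jar, 52 mm in diameter, 60 mm high; origin at the centre of its underside. Bystander.
- motor: Small round motor standing on end, 38 mm in diameter, 62 mm high; origin at the centre of its underside. Bystander.
There are look-alikes about, which are no part of the job. What is meant by the cup is not pink or turquoise, and is the larger of those in its own colour.

How it is judged:
By the outcome, as a careful person would: the job done as asked, in the order asked, and still so for the second after the job is handed in, with the robot touching nothing.
It also fails if it takes over 72 s, if anything falls off the work surface, if the arm or the gripper's body presses on something with over 40 N, if the wrist force passes 120 N, or if a joint passes its speed limit or range.

## Robot

A 6-joint arm with a two-finger parallel gripper is mounted at the origin on the work surface. World frame = base frame: x ahead of the robot, y to its left, z up, the work surface at z = 0. Lengths are in m, angles in rad, forces in N, time in s.
With the tool pointing down it reaches from about 0.425 to 0.925 m from the base axis. Payload 12.5 kg.
Tool frame: the origin (TCP) lies midway between the tips of the shut fingers; the grasp point (between the pads) lies 19 mm behind it (arm.hold_point_z is the distance from the TCP to the grasp point, in m); z points along the fingers, y is the line along which they close (so a half turn about z gives the same grasp; the last joint's range is limited). The gripper opens to 85 mm and grips with 20 to 120 N. Pads are 22 mm wide; open, the fingers measure 114 mm over their backs; the gripper's body (76 mm by 85 mm) begins 54 mm behind the grasp point. The pads swing forward as they close: fully open they stand 13 mm farther back than shut.
Start: joints at [-1.424, 0.491, 1.559, -0, 1.092, -0.106], TCP at [0.156, -0.605, 0.231] pointing down, gripper open.
Joint ranges: [-3.1, 3.1], [-0.84, 2.19], [0.05, 2.79], [-1.13, 4.28], [0.06, 2.93], [-2.69, 2.69]. Speed limits (rad/s): [2.22, 2.22, 2.79, 3.14, 3.14, 3.14].

## Interface

Orientations are given as a rotation vector (axis times angle).
In Python, from bench import arm, vision gives the robot as it stands. The module is installed in compiled form; this text tells all that it offers.
- The arm moves only by the shell command python3 -m jog 'ROWS' [OPENING] [FORCE]. ROWS is JSON, a list of rows, each a list of 6 numbers: the shift along the tool's x, y, z normalised to -1 to 1, where 1 is 50 mm, then the turn, a rotation vector about the tool's x, y, z normalised to -1 to 1, where 1 is 0.1 rad. A call has exactly 5 rows; each row shifts and turns the commanded pose from where the row before left it, along the tool's axes as they then stand; what a row does not reach is not made up. A row lasts 1/10 s, in which the tool goes at most 50 mm and 8.59 degrees, less where a joint would pass 70% of its speed; a pose out of reach is approached as far as the arm can. A call with a number of a shift or a turn outside -1 to 1 is refused whole. A call with a gripper value outside its range is refused whole. OPENING is the finger opening in mm, from 0 to 85.4, set as the call begins (- or left out, the last holds). The fingers move at their own pace and stop on an object; FORCE is the grip in N (left out, the last holds). Time passes only in rows, so rows that do not move let the fingers close, or fill a call up. It gives the time, the measured TCP pose, the force, the opening and the grip force at its end, in the units of the state.
- arm.observe(): the state, without advancing time (a new reading comes with each control period).
- vision.grab_frame(name): name is "scene" or "top" or "wrist"; returns a dict with "pixels" (420x560x3 uint8, red, green, blue), "z_map" (420x560 float32, m along the optical axis (not along the pixel's ray), 0 where there is no reading), "fx", "fy", "cx", "cy" (pixels), "D" ([k1, k2, p1, p2, k3] as OpenCV has them; the pictures are not rectified), "R" (3x3) and "t" (3): a world point X has camera coordinates R X + t. Camera axes: x right, y down, z forward; pixel columns grow to the right and rows downward; lengths in m; the calibration is good to about 2 mm. A picture is of the moment at which its call begins.
- arm.close_job(): hands the job in; it is judged then, once.
Trained networks look in the newest picture that a camera, given by its name, has taken for a name from the list of things; names that differ only in an ending like _2 or _b are one class to them, and where a whole thing is asked for, a point or a joint stands for the part that bears it (a point fixed in the world has none). Each returns a list of dicts, best first, with "conf" (0 to 1); they miss things now and then, are a little off and sometimes report something else, mostly with a low value. They report only what shows in the picture. A call takes as long as a camera call. They do not tell look-alikes from the thing itself.
- vision.trace(query, camera): "pixels" (420x560 bool, what is visible of it).
- vision.spot_point(query, camera): "centre" ([x, y, z] in m, in the coordinates of the camera as it stood for that picture, good to about 4 mm: a listed point, or the origin of a listed thing).
The state is a dict: "time": time; "q": joint angles; "joint_vel": joint speeds; "joint_torque": joint torques, N m; "tcp_pos": TCP position; "orientation": TCP orientation; "contact_force": force on the tool from outside, world axes, zero at the start; "moment": the same for the moment, N m; "opening": opening from 0.0 (shut) to 1.0 (fully open); "finger_force": force on a finger pad.
Only numpy, scipy, OpenCV 4.12 (cv2) and the standard library are available. Lean on these libraries where they do the work, as an engineer would, in place of code of your own. Each camera call takes 0.05 s, during which the arm holds its last target. There are 200 camera calls.

## Working session

There is one attempt and no reset: what is moved stays moved. The work goes in short steps, Python scripts to look and compute and a shell command to move; the robot and the scene stay as the last step left them, time stands still between calls to the robot, and variables do not carry over. Pictures are saved under pics/ and viewed, at most 10 in all, crops included, and the job is handed in when it is done.

```bash
mkdir -p pics; cat > h.py <<'E'
import numpy as np, cv2
from scipy.spatial.transform import Rotation as Ro
from bench import arm, vision
def grab(n):
    f=vision.grab_frame(n); return f
def save(f,p): cv2.imwrite('pics/'+p,f['pixels'][:,:,::-1])
def c2w(f,c): return np.array(f['R']).T@(np.array(c)-np.array(f['t']))
def w2p(f,X):
    K=np.array([[f['fx'],0,f['cx']],[0,f['fy'],f['cy']],[0,0,1.]])
    r,_=cv2.Rodrigues(np.array(f['R']))
    return cv2.projectPoints(np.array(X,float).reshape(-1,1,3),r,np.array(f['t'],float),K,np.array(f['D'],float))[0].reshape(-1,2)
def cloud(f,mask):
    K=np.array([[f['fx'],0,f['cx']],[0,f['fy'],f['cy']],[0,0,1.]])
    v,u=np.nonzero(mask&(f['z_map']>0)); z=f['z_map'][v,u]
    n=cv2.undistortPoints(np.stack([u,v],1).astype(float).reshape(-1,1,2),K,np.array(f['D'],float)).reshape(-1,2)
    P=np.c_[n*z[:,None],z]; return (P-np.array(f['t']))@np.array(f['R'])
def spots(f,cam,q,n=4):
    for d in vision.spot_point(q,cam)[:n]:
        X=c2w(f,d['centre']); print(cam,q,round(d['conf'],2),X.round(4),w2p(f,X).round()[0])
E
python3 - <<'E'
from h import *
for c in ['scene','top']:
    f=grab(c); save(f,c+'0.png')
    for q in ['dispenser','spout','handle','neck','ball_center','cup','cup_grip','rover','pad','battery','jar','motor']: spots(f,c,q)
s=arm.observe(); print(s['time'],s['tcp_pos'],s['orientation'],s['opening'],arm.hold_point_z)
E
```

```text
scene dispenser 0.77 [0.5973 0.0077 0.0009] [245. 248.]
scene dispenser 0.5 [ 0.5409 -0.2835  0.0612] [182. 181.]
scene spout 0.66 [0.5964 0.0049 0.266 ] [242. 164.]
scene spout 0.61 [0.5579 0.2873 0.0028] [343. 287.]
scene spout 0.57 [0.5946 0.0056 0.0661] [245. 229.]
scene spout 0.46 [ 0.5445 -0.2876  0.0022] [182. 197.]
scene neck 0.97 [0.6004 0.0063 0.1107] [243. 216.]
scene cup 0.76 [0.6552 0.3209 0.001 ] [332. 319.]
scene cup 0.76 [0.3591 0.4667 0.0014] [443. 274.]
scene cup 0.62 [0.5619 0.2862 0.0056] [341. 287.]
scene cup 0.6 [5.125e-01 4.783e-01 2.000e-04] [422. 314.]
scene cup_grip 0.8 [0.5179 0.3824 0.0204] [386. 291.]
scene cup_grip 0.66 [0.226  0.4175 0.0264] [447. 233.]
scene cup_grip 0.62 [0.4188 0.2646 0.0246] [364. 247.]
scene cup_grip 0.57 [0.7577 0.3263 0.0173] [309. 344.]
scene rover 0.74 [ 0.5416 -0.2871  0.0038] [183. 196.]
scene pad 0.6 [ 0.5423 -0.2827  0.0606] [182. 181.]
scene battery 0.69 [ 0.7536 -0.1928  0.0023] [150. 247.]
scene jar 0.67 [0.7455 0.1645 0.0041] [255. 309.]
scene motor 0.85 [ 0.7767  0.0178 -0.0014] [200. 290.]
top dispenser 0.67 [0.5967 0
[... 321 characters left out ...]
.]
top cup 0.5 [0.6604 0.3202 0.0022] [213. 183.]
top cup_grip 0.9 [0.2273 0.4288 0.0258] [178. 315.]
top cup_grip 0.87 [0.5121 0.3838 0.0209] [192. 227.]
top cup_grip 0.63 [0.4207 0.2706 0.0273] [226. 255.]
top cup_grip 0.52 [0.7575 0.3324 0.0185] [209. 153.]
top rover 0.71 [0.6033 0.0097 0.0662] [307. 197.]
top pad 0.96 [ 0.5354 -0.2811  0.0627] [399. 218.]
top battery 0.61 [ 7.492e-01 -1.841e-01 -3.000e-04] [364. 156.]
top jar 0.69 [0.74   0.1685 0.0014] [258. 159.]
top motor 0.73 [0.5933 0.0047 0.2649] [312. 192.]
top motor 0.42 [ 7.793e-01  2.300e-02 -4.000e-04] [302. 147.]
1.3 [ 0.15636252 -0.60515029  0.23131495] [3.11642429e+00 3.96040970e-01 1.85545327e-05] 0.9972232786005583 0.0187
```

View pics/scene0.png

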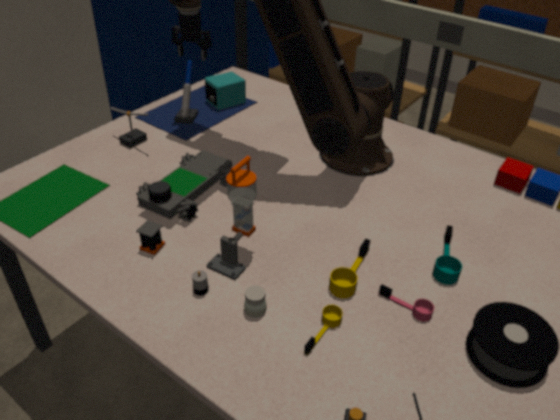

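View pics/top0.png

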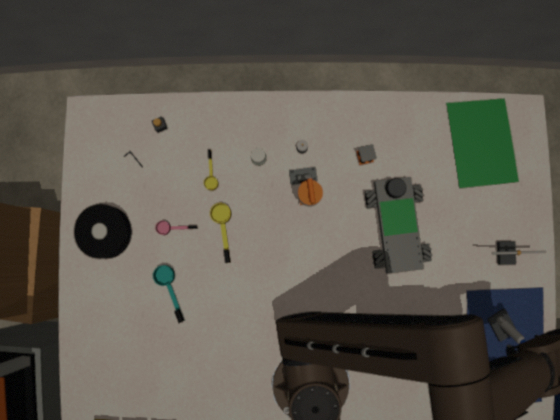

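The cup is the larger yellow one (scene px 343,283; top px 221,213, grip 227,255). The dispenser is at top px (308,195) and the rover at (400,220), with jar, motor and battery beyond. Next I'll get the yaws.

```bash
python3 - <<'E'
from h import *
def show(n,P): print(n,len(P),P.min(0).round(3),P.max(0).round(3),'med',np.median(P,0).round(4))
def rect(n,P):
    r=cv2.minAreaRect((P[:,:2]*1000).astype(np.float32)); print(n,'rect',np.round(r[0],1),np.round(r[1],1),round(r[2],1))
for c in ['top','scene']:
    f=grab(c); X=cloud(f,np.ones((420,560),bool)); 
    full=np.full((420,560,3),np.nan); full[f['z_map']>0]=X
    col=f['pixels'].astype(int); hsv=cv2.cvtColor(f['pixels'],cv2.COLOR_RGB2HSV)
    def box(a,b): 
        with np.errstate(all='ignore'): return np.all((full>a)&(full<b),axis=2)
    # pad green
    m=box([.42,-.4,.04],[.65,-.18,.08])&(hsv[...,0]>45)&(hsv[...,0]<80)&(hsv[...,1]>120)
    show(c+' pad',full[m]); rect('pad',full[m])
    m=box([.3,-.4,.052],[.75,-.15,.07]); show(c+' deck',full[m]); rect('deck',full[m])
    m=box([.55,-.4,.085],[.7,-.15,.11]); show(c+' turret',full[m]); rect('turret',full[m])
    m=box([.5,-.1,.25],[.7,.1,.29]); show(c+' bar',full[m]); rect('bar',full[m])
    m=box([.62,-.08,.07],[.75,.08,.095]); show(c+' post',full[m]); rect('post',full[m])
    m=box([.62,-.08,.006],[.74,.09,.02]); show(c+' base',full[m]); rect('base',full[m])
    m=box([.5,.24,.035],[.62,.34,.05]); show(c+' cuprim',full[m]); rect('cup',full[m])
    m=box([.37,.22,.03],[.47,.32,.05]); show(c+' grip',full[m]); rect('grip',full[m])
s=arm.observe();print(s['time'])
E
```

```text
top pad 1055 [ 0.484 -0.337  0.05 ] [ 0.596 -0.225  0.072] med [ 0.539  -0.2805  0.0614]
pad rect [ 540.1 -280.2] [104.6 106.8] 6.0
top deck 3523 [ 0.361 -0.386  0.052] [ 0.75  -0.158  0.07 ] med [ 0.5037 -0.2808  0.0606]
deck rect [ 563.5 -276.7] [397.  188.9] 7.4
top turret 301 [ 0.6   -0.302  0.085] [ 0.66  -0.238  0.108] med [ 0.6296 -0.2692  0.0956]
turret rect [ 630.1 -270.7] [59.4 63.1] 25.5
top bar 126 [ 0.566 -0.004  0.256] [0.633 0.018 0.28 ] med [0.599  0.0072 0.2714]
bar rect [600.   7.] [67.6 13.8] 7.5
top post 80 [ 0.649 -0.002  0.07 ] [0.676 0.039 0.095] med [0.665  0.0217 0.0841]
post rect [662.9  17.7] [23.2 44. ] 10.7
top base 398 [ 0.62  -0.079  0.006] [0.738 0.09  0.02 ] med [0.6898 0.0242 0.0111]
base rect [679.    5.7] [168.5 117. ] 89.8
top cuprim 66 [0.525 0.257 0.036] [0.592 0.325 0.05 ] med [0.5631 0.2895 0.0426]
cup rect [559.2 290.7] [66.3 66.2] 76.0
top grip 74 [0.4  0.26 0.03] [0.441 0.28  0.05 ] med [0.419  0.2692 0.0415]
grip rect [420.3 270.3] [43.1 17.2] 7.0
scene pad 668 [ 0.484 -0.34   0.042] [ 0.648 -0.185  0.08 ] med [ 0.5383 -0.2773  0.0614]
pad
[... 239 characters left out ...]
 med [ 0.6381 -0.2677  0.0958]
turret rect [ 636.1 -271.3] [58.6 58.7] 85.3
scene bar 157 [ 0.566 -0.004  0.251] [0.638 0.015 0.276] med [0.6095 0.0072 0.2699]
bar rect [602.3   3.8] [71.6 14.7] 5.9
scene post 207 [ 0.62  -0.015  0.07 ] [0.679 0.041 0.09 ] med [0.6695 0.0161 0.0801]
post rect [647.8  13.2] [61.6 49.2] 6.6
scene base 523 [ 0.625 -0.079  0.006] [0.733 0.089 0.02 ] med [0.6904 0.0238 0.0138]
base rect [678.5   4.8] [106.5 167.3] 1.0
scene cuprim 201 [0.522 0.254 0.035] [0.595 0.322 0.047] med [0.5619 0.287  0.0408]
cup rect [560.9 287.4] [72.  65.3] 32.1
scene grip 102 [0.398 0.258 0.031] [0.449 0.278 0.047] med [0.4276 0.2692 0.0408]
grip rect [423.6 266.9] [50.8 16.6] 8.3
1.4
```

```bash
cat >> h.py <<'E'
def to(*targets):
    """print the tool-frame shift, units of 50 mm, from the present TCP via each target"""
    s=arm.observe(); R=Ro.from_rotvec(s['orientation']).as_matrix(); p=np.array(s['tcp_pos'])
    yaw=np.arctan2(R[1,0],R[0,0]); print('t',s['time'],'p',p.round(4),'yaw',round(yaw,4),'tilt',R[:,2].round(3),'F',np.round(s['contact_force'],1),'op',round(s['opening'],3),'ff',s['finger_force'],'q',np.round(s['q'],2))
    for t in targets:
        d=R.T@(np.array(t)-p)/.05; print('to',t,d.round(3),'n',round(np.linalg.norm(d),2)); p=np.array(t)
E
python3 -m jog '[[0,0,0,0,0,0.55],[0,0,0,0,0,0.55],[0.557,-0.706,0,0,0,0],[0.557,-0.706,0,0,0,0],[0.557,-0.706,0,0,0,0]]' 85 60
python3 -m jog '[[0.557,-0.706,0,0,0,0],[0.557,-0.706,0,0,0,0],[0.557,-0.706,0,0,0,0],[0.557,-0.706,0,0,0,0],[0.557,-0.706,0,0,0,0]]'
python3 -m jog '[[0.557,-0.706,0,0,0,0],[0.557,-0.706,0,0,0,0],[0.557,-0.706,0,0,0,0],[0.557,-0.706,0,0,0,0],[0.557,-0.706,0,0,0,0]]'
python3 -c "
from h import *
to([.45,-.1,.231],[.44,.1,.2],[.421,.269,.12])"
```

```text
time: 1.9
tcp_pos: [0.2243, -0.487, 0.2312]
orientation: [-3.134, -0.223, -0.0]
contact_force: [0.7, -1.4, 0.7]
opening: 0.994
finger_force: 0.0
time: 2.4
tcp_pos: [0.3373, -0.2924, 0.2315]
orientation: [3.133, 0.224, 0.001]
contact_force: [0.6, -0.4, 0.2]
opening: 0.996
finger_force: 0.0
time: 2.9
tcp_pos: [0.4501, -0.0976, 0.2316]
orientation: [3.133, 0.224, 0.001]
contact_force: [0.5, -1.0, -1.0]
opening: 0.999
finger_force: 0.0
t 2.9 p [ 0.4501 -0.0976  0.2316] yaw 0.1428 tilt [ 0.001 -0.    -1.   ] F [ 0.5 -1.  -1. ] op 0.999 ff 0.0 q [-0.36  0.26  1.94 -0.    0.94  1.07]
to [0.45, -0.1, 0.231] [-0.009  0.046  0.011] n 0.05
to [0.44, 0.1, 0.2] [ 0.371 -3.988  0.618] n 4.05
to [0.421, 0.269, 0.12] [ 0.104 -3.4    1.598] n 3.76
```

```bash

python3 -m jog '[[0.074,-0.79,0.12,0,0,0],[0.074,-0.79,0.12,0,0,0],[0.074,-0.79,0.12,0,0,0],[0.074,-0.79,0.12,0,0,0],[0.074,-0.79,0.12,0,0,0]]' >/dev/null
python3 -m jog '[[0.02,-0.68,0.32,0,0,0],[0.02,-0.68,0.32,0,0,0],[0.02,-0.68,0.32,0,0,0],[0.02,-0.68,0.32,0,0,0],[0.02,-0.68,0.32,0,0,0]]' >/dev/null
python3 - <<'E'
from h import *
f=grab('wrist'); save(f,'w1.png')
spots(f,'wrist','cup_grip'); spots(f,'wrist','cup')
X=cloud(f,np.ones((420,560),bool))
m=(X[:,2]>.034)&(X[:,2]<.05)&(abs(X[:,0]-.421)<.035)&(abs(X[:,1]-.269)<.03)
print(cv2.minAreaRect((X[m,:2]*1000).astype(np.float32)),np.median(X[m],0))
to([.421,.269,.007])
E
```

```text
wrist cup_grip 0.89 [0.4206 0.2706 0.0254] [276. 216.]
wrist cup_grip 0.88 [0.5181 0.3816 0.0188] [114.  34.]
wrist cup 0.96 [0.3621 0.4742 0.0009] [  0. 242.]
((422.04693603515625, 268.8607482910156), (44.33390808105469, 15.898469924926758), 8.745862007141113) [0.42404068 0.26906153 0.0402245 ]
t 4.05 p [0.4197 0.2689 0.1204] yaw 0.1457 tilt [-0.001 -0.001 -1.   ] F [ 0.6  0.2 -0.6] op 0.998 ff 0.0 q [ 0.44  0.47  1.98 -0.    0.69  1.86]
to [0.421, 0.269, 0.007] [3.000e-02 1.000e-03 2.268e+00] n 2.27
```

View pics/w1.png

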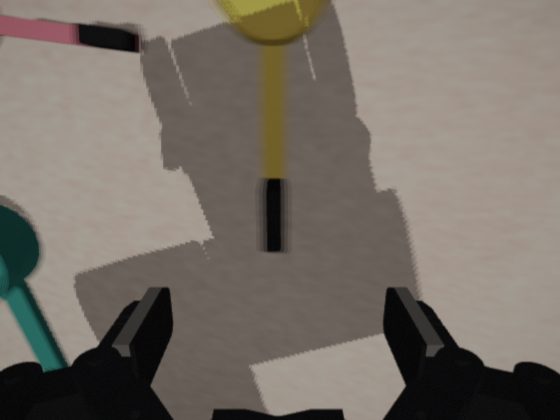

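The wrist view shows the black block at px (273,215), centred between the fingers, and the pink handle clear at (110,40). I'll descend and grip.

```bash

python3 -m jog '[[0.02,0,0.6,0,0,0],[0.02,0,0.6,0,0,0],[0,0,0.5,0,0,0],[0,0,0.4,0,0,0],[0,0,0.1,0,0,0]]' 85 60 
python3 -m jog '[[0,0,0,0,0,0],[0,0,0,0,0,0],[0,0,0,0,0,0],[0,0,0,0,0,0],[0,0,0,0,0,0]]' 0 60 
python3 -m jog '[[0,0,0,0,0,0],[0,0,0,0,0,0],[0,0,0,0,0,0],[0,0,0,0,0,0],[0,0,-0.14,0,0,0]]'
python3 -c "
from h import *
to([.460,-.012,.015])"
```

```text
time: 4.55
tcp_pos: [0.4222, 0.2668, 0.0102]
orientation: [3.133, 0.222, -0.003]
contact_force: [-0.4, 0.4, 0.5]
opening: 0.992
finger_force: 0.0
time: 5.05
tcp_pos: [0.4227, 0.2682, 0.012]
orientation: [-3.133, -0.224, -0.002]
contact_force: [-0.6, 0.3, 8.6]
opening: 0.174
finger_force: 58.5
time: 5.55
tcp_pos: [0.4221, 0.2679, 0.0183]
orientation: [3.133, 0.224, -0.001]
contact_force: [0.3, -0.4, -1.4]
opening: 0.178
finger_force: 58.4
t 5.55 p [0.4221 0.2679 0.0183] yaw 0.1429 tilt [-0.001 -0.    -1.   ] F [ 0.3 -0.4 -1.4] op 0.178 ff 58.4372878074646 q [ 0.43  0.65  2.04 -0.    0.45  1.86]
to [0.46, -0.012, 0.015] [-0.047  5.649  0.068] n 5.65
```

```bash

python3 -m jog '[[0,0.3,0,0,0,0],[0,0.6,0,0,0,0],[0,0.7,0,0,0,0],[0,0.7,0,0,0,0],[0,0.7,0,0,0,0]]' >/dev/null
python3 -m jog '[[0,0.7,0,0,0,0],[0,0.7,0,0,0,0],[-0.03,0.6,0,0,0,0],[-0.02,0.45,0,0,0,0],[0,0.2,0,0,0,0]]' 
python3 - <<'E'
from h import *
to([.46,-.012,.012])
for c in ['scene','top','wrist']:
    f=grab(c)
    if c!='top': save(f,c+'2.png')
    for q in ['cup','cup_grip','spout','neck','dispenser']: spots(f,c,q,5)
    full=cloud(f,np.ones((420,560),bool)); hsv=cv2.cvtColor(f['pixels'],cv2.COLOR_RGB2HSV)[f['z_map']>0]
    m=(hsv[:,0]>18)&(hsv[:,0]<36)&(hsv[:,1]>120)&(abs(full[:,0]-.599)<.08)&(abs(full[:,1])<.06)&(full[:,2]>.02)&(full[:,2]<.06)
    P=full[m]; 
    if len(P)>5: print(len(P),P.min(0),P.max(0),cv2.minAreaRect((P[:,:2]*1000).astype(np.float32)))
E
```

```text
time: 6.55
tcp_pos: [0.4599, -0.0142, 0.0184]
orientation: [3.134, 0.22, 0.0]
contact_force: [-0.8, 0.4, -1.0]
opening: 0.182
finger_force: 58.6
t 6.55 p [ 0.4599 -0.0142  0.0184] yaw 0.1405 tilt [ 0. -0. -1.] F [-0.8  0.4 -1. ] op 0.182 ff 58.59508395195007 q [-0.17  0.63  2.14 -0.    0.38  1.26]
to [0.46, -0.012, 0.012] [ 0.008 -0.044  0.128] n 0.14
scene cup 0.81 [0.3597 0.4722 0.0011] [445. 276.]
scene cup 0.69 [5.109e-01 4.802e-01 2.000e-04] [423. 314.]
scene cup 0.68 [0.6578 0.3231 0.0026] [333. 319.]
scene cup 0.56 [0.5975 0.0013 0.0076] [243. 245.]
scene cup_grip 0.81 [0.2291 0.4201 0.0303] [448. 233.]
scene cup_grip 0.81 [0.5202 0.3849 0.0225] [386. 291.]
scene cup_grip 0.76 [ 0.4584 -0.0164  0.033 ] [270. 210.]
scene cup_grip 0.76 [0.7612 0.3246 0.0164] [308. 345.]
scene spout 0.63 [0.5991 0.0029 0.0645] [243. 230.]
scene neck 0.56 [0.6022 0.0084 0.11  ] [243. 217.]
scene dispenser 0.74 [0.5957 0.003  0.0035] [244. 247.]
scene dispenser 0.71 [ 0.5438 -0.2854  0.0012] [183. 198.]
230 [ 0.52031308 -0.0294752   0.02007411] [0.66118938 0.04027192 0.05680674] ((597.524658203125,
[... 232 characters left out ...]
 0.7 [0.6593 0.322  0.0035] [212. 183.]
top cup_grip 0.95 [0.2272 0.425  0.0283] [179. 315.]
top cup_grip 0.79 [0.7569 0.3379 0.0174] [207. 153.]
top cup_grip 0.58 [0.5159 0.3834 0.0221] [192. 226.]
top spout 0.59 [0.6037 0.0082 0.0649] [308. 197.]
top neck 0.9 [0.5978 0.0075 0.1119] [309. 197.]
top dispenser 0.6 [0.5992 0.0114 0.0031] [306. 201.]
40 [ 0.52750055 -0.01200501  0.02007504] [0.60260756 0.04215916 0.05713774] ((565.0540771484375, 19.401493072509766), (75.44745635986328, 44.60246276855469), 61.615386962890625)
1435 [ 0.56339373 -0.01274828  0.02001344] [0.57191784 0.02265329 0.04932641] ((566.74365234375, 4.57659912109375), (5.537991523742676, 35.731689453125), 7.866097927093506)
```

View pics/scene2.png

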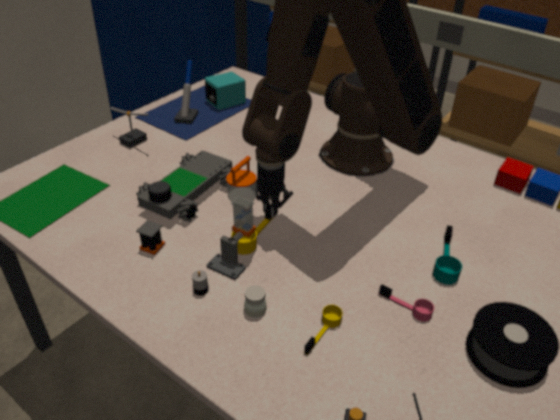

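The cup's bowl shows under the mouth at px (245,243), with the ball still in the neck. I'll lower the cup and release it.

```bash

python3 -m jog '[[0,-0.03,0.05,0,0,0],[0,0,0.05,0,0,0],[0,0,0.03,0,0,0],[0,0,0,0,0,0],[0,0,0,0,0,0]]' 
python3 -m jog '[[0,0,0,0,0,0],[0,0,0,0,0,0],[0,0,0,0,0,0],[0,0,-0.3,0,0,0],[0,0,-0.8,0,0,0]]' 60
python3 -m jog '[[0,0,-0.9,0,0,0],[0,0,-0.9,0,0,0],[0,0,-0.9,0,0,0],[0,0,-0.9,0,0,0],[0,0,-0.9,0,0,0]]' 50
python3 -m jog '[[0,0,-0.8,0,0,0],[0,0,-0.1,0,0,0],[0.4,0,0,0,0,0],[0.4,0,0,0,0,0],[0,0,0,0,0,0]]'
python3 - <<'E'
from h import *
to([.599,.007,.33],[.599,.007,.25])
for c in ['wrist','top','scene']:
    f=grab(c)
    if c=='wrist': save(f,'w3.png')
    for q in ['handle','cup','spout']: spots(f,c,q,5)
    X=cloud(f,np.ones((420,560),bool))
    m=(X[:,2]>.262)&(X[:,2]<.28)&(abs(X[:,0]-.6)<.05)&(abs(X[:,1])<.03)
    if m.sum()>9: print(m.sum(),cv2.minAreaRect((X[m,:2]*1000).astype(np.float32)),np.median(X[m],0),X[m].max(0))
E
```

```text
time: 7.95
tcp_pos: [0.4598, -0.0105, 0.012]
orientation: [3.133, 0.224, 0.0]
contact_force: [-2.0, 1.1, 7.4]
opening: 0.181
finger_force: 59.7
time: 8.45
tcp_pos: [0.4587, -0.0104, 0.0653]
orientation: [-3.132, -0.224, 0.008]
contact_force: [0.7, -0.1, 1.4]
opening: 0.701
finger_force: 0.0
time: 8.95
tcp_pos: [0.4593, -0.0104, 0.2938]
orientation: [3.133, 0.224, 0.0]
contact_force: [0.9, 0.4, -0.3]
opening: 0.587
finger_force: 0.0
time: 9.45
tcp_pos: [0.5007, -0.0047, 0.3356]
orientation: [-3.133, -0.224, 0.002]
contact_force: [-0.3, -1.0, -0.7]
opening: 0.579
finger_force: 0.0
t 9.45 p [ 0.5007 -0.0047  0.3356] yaw 0.143 tilt [-0.001  0.    -1.   ] F [-0.3 -1.  -0.7] op 0.579 ff 0.0 q [-0.14  0.21  1.7  -0.    1.23  1.29]
to [0.599, 0.007, 0.33] [1.98  0.049 0.111] n 1.98
to [0.599, 0.007, 0.25] [0.002 0.    1.6  ] n 1.6
wrist handle 0.72 [0.5999 0.0061 0.2683] [285.  53.]
3157 ((595.72802734375, 5.064918041229248), (57.8016357421875, 13.9236478805542), 7.903693199157715) [0.59779668 0.00551691 0.27135832] [0.62508519 0.01541359 0.27511276]
top handle 0.78 [0.5963 0.0058 0.2625] [3
[... 285 characters left out ...]
7695312, 8.271175384521484), (46.622894287109375, 13.959606170654297), 7.535693645477295) [0.61038318 0.00938443 0.27121787] [0.63300868 0.01790356 0.2798299 ]
scene handle 0.96 [0.5989 0.0057 0.2659] [242. 164.]
scene handle 0.71 [ 0.5426 -0.2852  0.0015] [183. 197.]
scene cup 0.97 [0.5975 0.0084 0.0024] [245. 248.]
scene cup 0.96 [ 0.3597  0.4657 -0.001 ] [442. 275.]
scene cup 0.61 [ 0.5119  0.4776 -0.0016] [421. 314.]
scene cup 0.58 [0.6558 0.3212 0.0014] [332. 319.]
scene spout 0.74 [0.5951 0.0059 0.0665] [245. 229.]
132 ((601.419677734375, 5.453109264373779), (72.04888153076172, 14.915873527526855), 5.661706924438477) [0.60974638 0.00756925 0.27138871] [0.63710496 0.01615737 0.27651774]
```

View pics/w3.png

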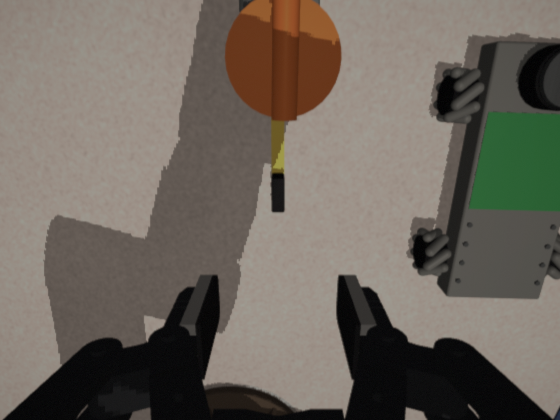

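The bar is at px (285,55), aligned with the gripper. I'll move over it, pinch it, then start the first lean (+).

```bash

python3 -m jog '[[0.5,0.01,0.02,0,0,0],[0.5,0.01,0.02,0,0,0],[0.5,0.01,0.02,0,0,0],[0.4,0.01,0.02,0,0,0],[0.06,0.03,0.02,0,0,0]]'
python3 -m jog '[[0,0,0.5,0,0,0],[0,0,0.5,0,0,0],[0,0,0.4,0,0,0],[0,0,0.2,0,0,0],[0,0,0,0,0,0]]'
python3 -m jog '[[0,0,0,0,0,0],[0,0,0,0,0,0],[0,0,0,0,0,0],[0,0,0,0,0,0],[0,0,0,0,0,0]]' 0 40
python3 -c "
from h import *
to([.598,.006,.25])"
```

```text
time: 10.55
tcp_pos: [0.5983, 0.0059, 0.331]
orientation: [-3.133, -0.225, 0.001]
contact_force: [-1.2, 0.5, 0.1]
opening: 0.582
finger_force: 0.0
time: 11.05
tcp_pos: [0.5962, 0.0056, 0.251]
orientation: [-3.133, -0.224, 0.003]
contact_force: [-0.2, 0.6, -0.1]
opening: 0.582
finger_force: 0.0
time: 11.55
tcp_pos: [0.5972, 0.0056, 0.253]
orientation: [3.133, 0.224, 0.003]
contact_force: [-1.6, -0.3, 6.0]
opening: 0.146
finger_force: 38.9
t 11.55 p [0.5972 0.0056 0.253 ] yaw 0.1427 tilt [ 0.002 -0.    -1.   ] F [-1.6 -0.3  6. ] op 0.146 ff 38.94026041030884 q [-0.1   0.43  1.6  -0.    1.11  1.33]
to [0.598, 0.006, 0.25] [ 0.016 -0.005  0.059] n 0.06
```

```bash

python3 -m jog '[[0,0.2,0.005,0,0,0],[0,0.24,0.02,0,0,0],[0,0.28,0.04,0,0,0],[0,0.275,0.06,0,0,0],[0,0.27,0.08,0,0,0]]'
python3 -m jog '[[0,0.226,0.083,0,0,0],[0,0.185,0.08,0,0,0],[0,0.145,0.07,0,0,0],[0,0.106,0.056,0,0,0],[0,0.07,0.04,0,0,0]]'
python3 -m jog '[[0,0,0,0,0,0],[0,0,0,0,0,0],[0,0,0,0,0,0],[0,0,0,0,0,0],[0,0,0,0,0,0]]'
python3 - <<'E'
from h import *
to([.612,-.093,.225])
f=grab('scene'); im=f['pixels'][130:270,180:320]
cv2.imwrite('pics/s4.png',cv2.resize(im,(700,700),interpolation=cv2.INTER_CUBIC)[:600,:,::-1])
for q in ['handle','ball_center','neck','cup']: spots(f,'scene',q,4)
E
```

```text
time: 12.05
tcp_pos: [0.6057, -0.0583, 0.241]
orientation: [-3.133, -0.223, 0.002]
contact_force: [-3.6, -0.5, 7.0]
opening: 0.148
finger_force: 41.2
time: 12.55
tcp_pos: [0.6107, -0.0941, 0.2243]
orientation: [-3.134, -0.223, 0.003]
contact_force: [-5.0, 1.1, -0.1]
opening: 0.147
finger_force: 39.9
time: 13.05
tcp_pos: [0.6107, -0.0939, 0.2244]
orientation: [3.133, 0.224, -0.003]
contact_force: [-5.9, -1.1, -0.5]
opening: 0.142
finger_force: 39.8
t 13.05 p [ 0.6107 -0.0939  0.2244] yaw 0.1426 tilt [-0.002 -0.    -1.   ] F [-5.9 -1.1 -0.5] op 0.142 ff 39.82748508453369 q [-0.26  0.49  1.58 -0.    1.07  1.17]
to [0.612, -0.093, 0.225] [ 0.028 -0.015 -0.013] n 0.03
scene handle 0.93 [ 0.6117 -0.0915  0.2359] [209. 163.]
scene neck 0.94 [ 0.6077 -0.0153  0.1055] [235. 216.]
scene cup 0.93 [ 6.582e-01  3.213e-01 -4.000e-04] [332. 320.]
scene cup 0.9 [ 3.569e-01  4.716e-01 -3.000e-04] [445. 275.]
scene cup 0.71 [0.5136 0.4799 0.0018] [422. 314.]
scene cup 0.66 [0.5948 0.0066 0.004 ] [245. 247.]
```

View pics/s4.png

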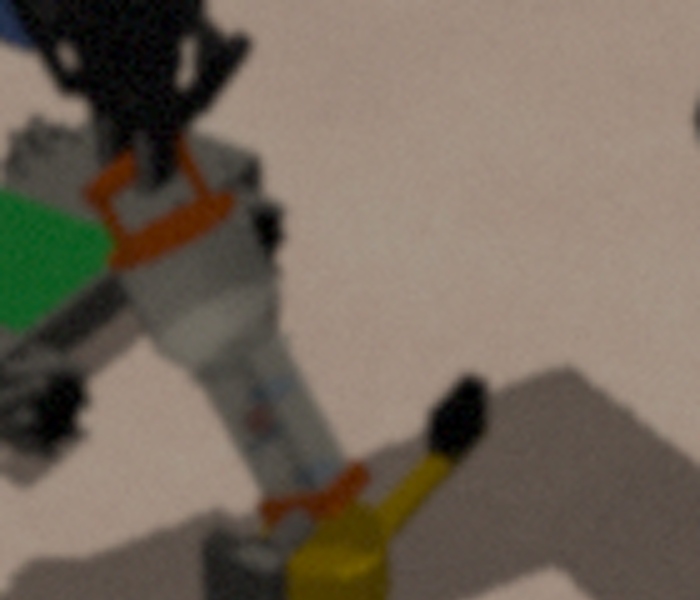

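The lean is about 0.52 rad. The ball shows as a red blur at crop px (258,415), now on the -y wall below the top rib, so it's on the middle rib. Next I swing to negative lean.

```bash

python3 -m jog '[[0,-0.1,-0.05,0,0,0],[0,-0.16,-0.08,0,0,0],[0,-0.2,-0.095,0,0,0],[0,-0.26,-0.1,0,0,0],[0,-0.28,-0.085,0,0,0]]' >/dev/null
python3 -m jog '[[0,-0.28,-0.06,0,0,0],[0,-0.28,-0.04,0,0,0],[0,-0.24,-0.02,0,0,0],[0,-0.2,-0.005,0,0,0],[0,-0.2,0.005,0,0,0]]'
python3 -m jog '[[0,-0.24,0.02,0,0,0],[0,-0.28,0.04,0,0,0],[0,-0.275,0.06,0,0,0],[0,-0.27,0.08,0,0,0],[0,-0.226,0.083,0,0,0]]'>/dev/null
python3 -m jog '[[0,-0.185,0.08,0,0,0],[0,-0.145,0.07,0,0,0],[0,-0.106,0.056,0,0,0],[0,-0.07,0.04,0,0,0],[0,0,0,0,0,0]]'
python3 -m jog '[[0,0,0,0,0,0],[0,0,0,0,0,0],[0,0,0,0,0,0],[0,0,0,0,0,0],[0,0,0,0,0,0]]'
python3 - <<'E'
from h import *
to([.585,.106,.225])
f=grab('scene'); im=f['pixels'][130:270,180:320]
cv2.imwrite('pics/s5.png',cv2.resize(im,(700,700),interpolation=cv2.INTER_CUBIC)[:600,:,::-1])
for q in ['handle','ball_center','neck']: spots(f,'scene',q,2)
E
```

```text
time: 14.3
tcp_pos: [0.5966, 0.0158, 0.252]
orientation: [3.133, 0.224, 0.005]
contact_force: [4.9, -2.0, 4.6]
opening: 0.142
finger_force: 41.9
time: 15.3
tcp_pos: [0.5843, 0.1055, 0.2253]
orientation: [-3.133, -0.225, -0.007]
contact_force: [9.0, 2.6, 2.4]
opening: 0.147
finger_force: 43.3
time: 15.8
tcp_pos: [0.5844, 0.1052, 0.2254]
orientation: [-3.133, -0.224, -0.007]
contact_force: [8.6, 2.4, 3.8]
opening: 0.142
finger_force: 43.3
t 15.8 p [0.5844 0.1052 0.2254] yaw 0.143 tilt [ 0.004  0.001 -1.   ] F [8.6 2.4 3.8] op 0.142 ff 43.27609956264496 q [0.07 0.45 1.65 0.   1.04 1.49]
to [0.585, 0.106, 0.225] [ 0.015 -0.015  0.009] n 0.02
scene handle 0.97 [0.5878 0.106  0.2417] [278. 186.]
scene handle 0.65 [ 0.5417 -0.2833  0.0612] [182. 181.]
scene ball_center 0.41 [ 0.542  -0.285   0.0561] [181. 182.]
scene ball_center 0.38 [ 0.7516 -0.1881  0.0034] [151. 247.]
scene neck 0.57 [0.6017 0.0293 0.1066] [250. 222.]
```

View pics/s5.png

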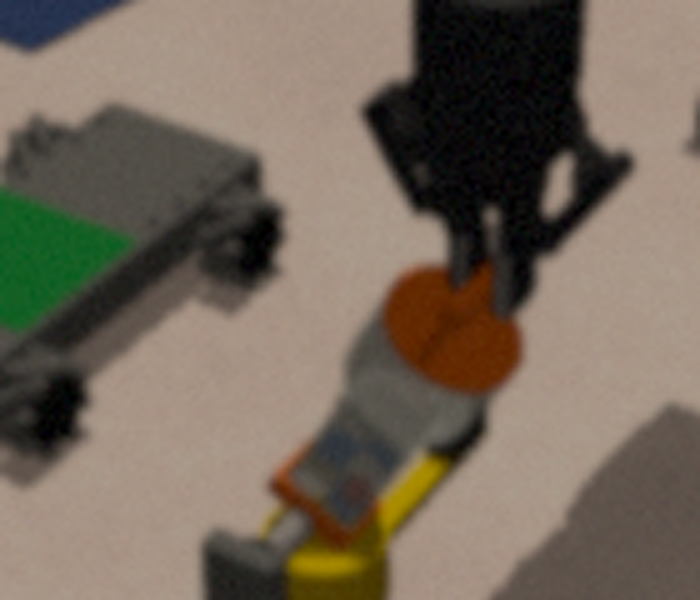

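The ball now shows at crop px (355,488), low on the +y wall, so it's on the bottom rib. A final positive lean should drop it.

```bash

python3 -m jog '[[0,0.1,-0.05,0,0,0],[0,0.16,-0.08,0,0,0],[0,0.2,-0.095,0,0,0],[0,0.26,-0.1,0,0,0],[0,0.28,-0.085,0,0,0]]' >/dev/null
python3 -m jog '[[0,0.28,-0.06,0,0,0],[0,0.28,-0.04,0,0,0],[0,0.24,-0.02,0,0,0],[0,0.2,-0.005,0,0,0],[0,0.2,0.005,0,0,0]]'
python3 -m jog '[[0,0.24,0.02,0,0,0],[0,0.28,0.04,0,0,0],[0,0.275,0.06,0,0,0],[0,0.27,0.08,0,0,0],[0,0.226,0.083,0,0,0]]'>/dev/null
python3 -m jog '[[0,0.185,0.08,0,0,0],[0,0.145,0.07,0,0,0],[0,0.106,0.056,0,0,0],[0,0.07,0.04,0,0,0],[0,0,0,0,0,0]]'
python3 -m jog '[[0,0,0,0,0,0],[0,0,0,0,0,0],[0,0,0,0,0,0],[0,0,0,0,0,0],[0,0,0,0,0,0]]'
python3 - <<'E'
from h import *
to([.5972,.0056,.253])
f=grab('scene'); im=f['pixels'][130:270,180:320]
cv2.imwrite('pics/s6.png',cv2.resize(im,(700,700),interpolation=cv2.INTER_CUBIC)[:600,:,::-1])
for q in ['handle','ball_center']: spots(f,'scene',q,2)
g=grab('top')
for q in ['ball_center']: spots(g,'top',q,2)
E
```

```text
time: 17.0
tcp_pos: [0.5984, -0.0044, 0.2516]
orientation: [-3.133, -0.224, 0.0]
contact_force: [2.8, 2.3, 2.1]
opening: 0.139
finger_force: 41.9
time: 18.0
tcp_pos: [0.6105, -0.0939, 0.2242]
orientation: [-3.134, -0.223, 0.004]
contact_force: [-5.8, 0.2, -1.2]
opening: 0.142
finger_force: 40.7
time: 18.5
tcp_pos: [0.6105, -0.0935, 0.2245]
orientation: [3.134, 0.224, -0.003]
contact_force: [-4.7, -0.7, -1.8]
opening: 0.146
finger_force: 40.7
t 18.5 p [ 0.6105 -0.0935  0.2245] yaw 0.1429 tilt [-0.002 -0.    -1.   ] F [-4.7 -0.7 -1.8] op 0.146 ff 40.70002555847168 q [-0.26  0.49  1.58 -0.    1.07  1.17]
to [0.5972, 0.0056, 0.253] [ 0.018 -1.999 -0.57 ] n 2.08
scene handle 0.97 [ 0.6137 -0.0901  0.2355] [208. 164.]
scene handle 0.66 [ 0.7496 -0.1904  0.0038] [151. 246.]
```

View pics/s6.png

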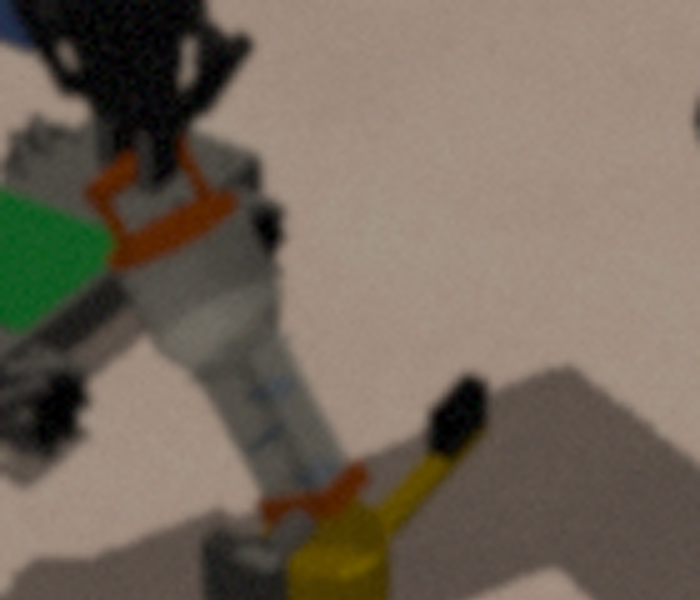

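The neck is empty and no ball shows on the bench, so it should be in the cup. I'll return the bottle to upright and let go.

```bash

python3 -m jog '[[0,-0.1,-0.05,0,0,0],[0,-0.16,-0.08,0,0,0],[0,-0.2,-0.095,0,0,0],[0,-0.26,-0.1,0,0,0],[0,-0.28,-0.085,0,0,0]]' >/dev/null
python3 -m jog '[[0,-0.28,-0.06,0,0,0],[0,-0.28,-0.04,0,0,0],[0,-0.24,-0.02,0,0,0],[0,-0.2,-0.005,0,0,0],[0,0,0,0,0,0]]'
python3 -m jog '[[0,0,0,0,0,0],[0,0,0,0,0,0],[0,0,0,0,0,0],[0,0,0,0,0,0],[0,0,0,0,0,0]]' 50
python3 -m jog '[[0,0,-0.3,0,0,0],[0,0,-0.6,0,0,0],[0,0,-0.7,0,0,0],[-0.4,0,-0.2,0,0,0],[-0.7,0,0,0,0,0]]'
python3 -m jog '[[-0.7,0,0,0,0,0],[-0.7,0,0,0,0,0],[-0.3,0,0,0,0,0],[0,0,0,0,0,0],[0,0,0,0,0,0]]'
python3 - <<'E'
from h import *
to([.4598,-.0105,.33])
for c in ['wrist','top','scene']:
    f=grab(c)
    for q in ['handle','cup_grip','cup','ball_center']: spots(f,c,q,2)
    X=cloud(f,np.ones((420,560),bool))
    m=(X[:,2]>.262)&(X[:,2]<.28)&(abs(X[:,0]-.6)<.05)&(abs(X[:,1])<.03)
    if m.sum()>9: print(m.sum(),cv2.minAreaRect((X[m,:2]*1000).astype(np.float32)),np.median(X[m],0))
    m=(X[:,2]>.034)&(X[:,2]<.05)&(abs(X[:,0]-.46)<.035)&(abs(X[:,1]+.01)<.03)
    if m.sum()>9: print('grip',m.sum(),cv2.minAreaRect((X[m,:2]*1000).astype(np.float32)),np.median(X[m],0))
E
```

```text
time: 19.75
tcp_pos: [0.5976, 0.0064, 0.2528]
orientation: [3.132, 0.226, 0.004]
contact_force: [-0.9, -1.7, 8.3]
opening: 0.146
finger_force: 41.7
time: 20.25
tcp_pos: [0.597, 0.0057, 0.2518]
orientation: [3.134, 0.224, -0.0]
contact_force: [0.6, -0.4, -0.6]
opening: 0.582
finger_force: 0.0
time: 20.75
tcp_pos: [0.5432, -0.0021, 0.3431]
orientation: [3.133, 0.225, 0.005]
contact_force: [-0.3, -0.4, -1.6]
opening: 0.584
finger_force: 0.0
time: 21.25
tcp_pos: [0.4593, -0.0142, 0.3423]
orientation: [3.133, 0.224, 0.002]
contact_force: [0.8, 0.2, 0.4]
opening: 0.583
finger_force: 0.0
t 21.25 p [ 0.4593 -0.0142  0.3423] yaw 0.1425 tilt [ 0.001 -0.    -1.   ] F [0.8 0.2 0.4] op 0.583 ff 0.0 q [-0.17  0.14  1.78  0.    1.22  1.25]
to [0.4598, -0.0105, 0.33] [ 0.02  -0.072  0.245] n 0.26
wrist cup_grip 0.55 [ 0.4586 -0.0079  0.0276] [272. 158.]
990 ((575.3612060546875, 3.378385543823242), (17.360990524291992, 13.56753921508789), 7.28388786315918) [0.57471524 0.00338521 0.27137357]
grip 509 ((459.83660888671875, -10.44794750213623), (43.568603515625, 15.857213973999023), 8.222112655639648) [
[... 262 characters left out ...]
((599.4165649414062, 7.829777717590332), (67.563720703125, 13.434983253479004), 6.943556785583496) [0.59891971 0.00746043 0.27167541]
scene handle 0.91 [0.5977 0.0085 0.2638] [243. 165.]
scene cup_grip 0.84 [ 0.4618 -0.0107  0.025 ] [271. 214.]
scene cup_grip 0.78 [0.7584 0.3237 0.0166] [308. 344.]
scene cup 0.92 [0.5143 0.4769 0.0017] [421. 313.]
scene cup 0.79 [ 6.605e-01  3.206e-01 -5.000e-04] [331. 321.]
131 ((600.9736938476562, 5.7524800300598145), (70.2787857055664, 14.200597763061523), 6.904881477355957) [0.60869366 0.00860103 0.27112277]
grip 69 ((458.9451904296875, -12.274724960327148), (47.69365310668945, 16.84847640991211), 10.343677520751953) [ 0.46384906 -0.01082635  0.0417232 ]
```

The bottle reads upright, with the bar where it started. Next: re-grip the cup, lift it slightly, and pull it out low.

```bash

python3 -m jog '[[0.01,-0.07,0.5,0,0,0],[0,0,0.9,0,0,0],[0,0,0.9,0,0,0],[0,0,0.9,0,0,0],[0,0,0.9,0,0,0]]' >/dev/null
python3 -m jog '[[0,0,0.9,0,0,0],[0,0,0.8,0,0,0],[0,0,0.5,0,0,0],[0,0,0.25,0,0,0],[0,0,0.07,0,0,0]]' 
python3 -m jog '[[0,0,0,0,0,0],[0,0,0,0,0,0],[0,0,0,0,0,0],[0,0,0,0,0,0],[0,0,0,0,0,0]]' 0 60
python3 -m jog '[[0,0,0,0,0,0],[0,0,0,0,0,0],[0,0,0,0,0,0],[0,0,-0.08,0,0,0],[0,0,-0.08,0,0,0]]'
python3 -c "
from h import *
to([.44,-.12,.018],[.4005,-.2975,.09],[.4005,-.2975,.072])"
```

```text
time: 23.0
tcp_pos: [0.4579, -0.0105, 0.0096]
orientation: [-3.133, -0.224, 0.004]
contact_force: [-0.4, 0.4, 0.1]
opening: 0.586
finger_force: 0.0
time: 23.5
tcp_pos: [0.4588, -0.0106, 0.0119]
orientation: [3.133, 0.224, 0.003]
contact_force: [-0.7, 0.5, 7.4]
opening: 0.177
finger_force: 59.3
time: 24.0
tcp_pos: [0.4584, -0.0106, 0.0194]
orientation: [3.133, 0.224, 0.0]
contact_force: [-0.1, 0.7, -1.2]
opening: 0.175
finger_force: 58.4
t 24.0 p [ 0.4584 -0.0106  0.0194] yaw 0.1427 tilt [ 0. -0. -1.] F [-0.1  0.7 -1.2] op 0.175 ff 58.419291973114014 q [-0.17  0.62  2.14 -0.    0.38  1.26]
to [0.44, -0.12, 0.018] [-0.675  2.114  0.029] n 2.22
to [0.4005, -0.2975, 0.09] [-1.287  3.402 -1.44 ] n 3.91
to [0.4005, -0.2975, 0.072] [-0.   -0.    0.36] n 0.36
```

```bash

python3 -m jog '[[-0.07,0.2,0,0,0,0],[-0.13,0.4,0,0,0,0],[-0.17,0.55,0,0,0,0],[-0.17,0.55,-0.1,0,0,0],[-0.13,0.4,-0.2,0,0,0]]' 
python3 -m jog '[[0,0.1,-0.4,0,0,0],[0,0,-0.5,0,0,0],[-0.1,0.2,-0.4,0,0,0],[-0.15,0.4,-0.15,0,0,0],[-0.2,0.5,0,0,0,0]]' 
python3 -m jog '[[-0.2,0.5,0,0,0,0],[-0.2,0.5,0,0,0,0],[-0.2,0.5,0,0,0,0],[-0.15,0.35,0,0,0,0],[-0.05,0.15,0,0,0,0]]' 
python3 - <<'E'
from h import *
to([.4005,-.2975,.09])
for c in ['scene','top']:
    f=grab(c)
    if c=='scene':
        im=f['pixels'][130:270,120:300]; cv2.imwrite('pics/s7.png',cv2.resize(im,(760,591),interpolation=cv2.INTER_CUBIC)[:,:,::-1])
    for q in ['cup','ball_center','pad']: spots(f,c,q,4)
E
```

```text
time: 24.5
tcp_pos: [0.4394, -0.1212, 0.0337]
orientation: [-3.133, -0.223, 0.001]
contact_force: [0.1, -0.3, -1.7]
opening: 0.181
finger_force: 58.6
time: 25.0
tcp_pos: [0.4264, -0.1829, 0.1077]
orientation: [3.132, 0.226, 0.003]
contact_force: [1.0, -0.0, -1.8]
opening: 0.178
finger_force: 58.7
time: 25.5
tcp_pos: [0.4002, -0.2884, 0.1064]
orientation: [3.134, 0.221, 0.0]
contact_force: [-0.2, 0.4, -0.8]
opening: 0.169
finger_force: 58.7
t 25.5 p [ 0.4002 -0.2884  0.1064] yaw 0.1409 tilt [ 0. -0. -1.] F [-0.2  0.4 -0.8] op 0.169 ff 58.66910398006439 q [-0.76  0.49  2.01 -0.    0.65  0.67]
to [0.4005, -0.2975, 0.09] [-0.019  0.182  0.328] n 0.38
scene cup 0.86 [0.3586 0.4697 0.0008] [444. 275.]
scene cup 0.82 [0.5124 0.4759 0.0013] [421. 313.]
scene cup 0.72 [0.6586 0.3238 0.0022] [333. 320.]
scene cup 0.61 [ 0.5393 -0.2726  0.0943] [184. 173.]
scene pad 0.84 [ 0.5424 -0.2826  0.0594] [182. 182.]
scene pad 0.38 [0.599  0.0037 0.1118] [243. 215.]
top cup 0.8 [ 0.5361 -0.2639  0.0945] [395. 217.]
top cup 0.73 [0.3614 0.4764 0.0025] [165. 273.]
top cup 0.7 [6.585e-01 3.211e-01 1.000e-04] [212. 184.]
top cup 0.55 [0.5104 0.4841 0.0013] [163. 228.]
top ball_center 0.49 [ 0.5339 -0.2666  0.1064] [397. 217.]
top ball_center 0.46 [0.6017 0.0107 0.0651] [307. 198.]
top pad 0.61 [ 0.5385 -0.2798  0.0579] [398. 217.]
top pad 0.37 [ 0.5358 -0.2635  0.0966] [395. 217.]
```

View pics/s7.png

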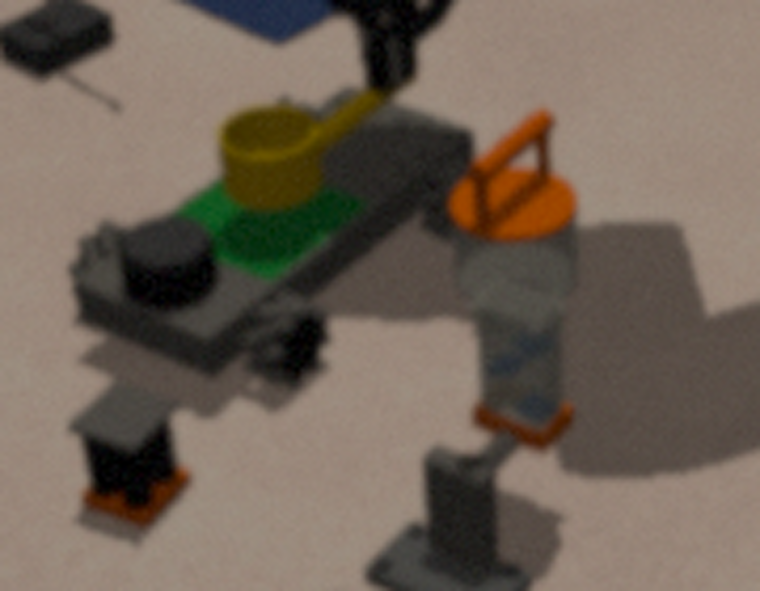

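The cup is held over the pad (crop px 270,160), with the bottle upright and its neck empty. The top camera finds the ball at z 0.106, which fits the cup floor. I'll shift 11 mm in -y, lower and release.

```bash

python3 -m jog '[[-0.01,0.11,0.1,0,0,0],[-0.02,0.12,0.2,0,0,0],[0,0,0.2,0,0,0],[0,0,0.1,0,0,0],[0,0,0.05,0,0,0]]' 
python3 -m jog '[[0,0,0.03,0,0,0],[0,0,0.03,0,0,0],[0,0,0,0,0,0],[0,0,0,0,0,0],[0,0,0,0,0,0]]'
python3 - <<'E'
from h import *
to([.4005,-.298,.0715])
f=grab('top'); spots(f,'top','cup',1); spots(f,'top','ball_center',1)
E
```

```text
time: 26.4
tcp_pos: [0.4009, -0.2979, 0.073]
orientation: [-3.133, -0.224, 0.002]
contact_force: [0.1, 0.2, -1.4]
opening: 0.176
finger_force: 58.7
time: 26.9
tcp_pos: [0.4011, -0.298, 0.0719]
orientation: [3.133, 0.224, 0.001]
contact_force: [-3.4, 2.6, 10.5]
opening: 0.176
finger_force: 60.3
t 26.9 p [ 0.4011 -0.298   0.0719] yaw 0.1429 tilt [ 0.    -0.001 -1.   ] F [-3.4  2.6 10.5] op 0.176 ff 60.28759002685547 q [-0.77  0.55  2.01 -0.    0.57  0.66]
to [0.4005, -0.298, 0.0715] [-0.013 -0.003  0.008] n 0.02
top cup 0.7 [ 0.5377 -0.2721  0.0605] [396. 217.]
top ball_center 0.35 [ 0.5324 -0.2781  0.071 ] [398. 219.]
```

Contact with the pad is confirmed, so I'll release and retreat upward.

```bash

python3 -m jog '[[0,0,0,0,0,0],[0,0,0,0,0,0],[0,0,0,0,0,0],[0,0,0,0,0,0],[0,0,-0.2,0,0,0]]' 50
python3 -m jog '[[0,0,-0.5,0,0,0],[0,0,-0.8,0,0,0],[0,0,-0.9,0,0,0],[0,0,-0.9,0,0,0],[0,0,-0.5,0,0,0]]'
python3 -m jog '[[0,0,0,0,0,0],[0,0,0,0,0,0],[0,0,0,0,0,0],[0,0,0,0,0,0],[0,0,0,0,0,0]]'
python3 - <<'E'
from h import *
to()
for c in ['top','scene']:
    f=grab(c)
    for q in ['cup','cup_grip','ball_center','pad','handle','battery','jar','motor']: spots(f,c,q,4)
    if c=='scene': top=g['pixels'][150:290,340:480]; sc=f['pixels'][130:270,120:260]; cv2.imwrite('pics/fin.png',cv2.resize(np.hstack([sc,top]),(800,400),interpolation=cv2.INTER_CUBIC)[:,:,::-1])
    g=f
E
```

```text
time: 27.55
tcp_pos: [0.4008, -0.2978, 0.0804]
orientation: [-3.132, -0.224, 0.002]
contact_force: [-0.3, 0.2, -0.8]
opening: 0.584
finger_force: 0.0
time: 28.05
tcp_pos: [0.4015, -0.2983, 0.2652]
orientation: [3.13, 0.224, 0.005]
contact_force: [-0.4, 1.0, -0.1]
opening: 0.59
finger_force: 0.0
time: 28.55
tcp_pos: [0.401, -0.298, 0.2601]
orientation: [-3.132, -0.224, 0.002]
contact_force: [-0.6, 0.9, 1.4]
opening: 0.587
finger_force: 0.0
t 28.55 p [ 0.401  -0.298   0.2601] yaw 0.1428 tilt [-0.001  0.001 -1.   ] F [-0.6  0.9  1.4] op 0.587 ff 0.0 q [-0.77  0.28  1.82 -0.    1.04  0.66]
top cup 0.83 [ 0.5373 -0.2731  0.06  ] [396. 217.]
top cup 0.78 [0.656  0.3201 0.0014] [213. 184.]
top cup 0.76 [5.118e-01 4.816e-01 5.000e-04] [164. 228.]
top cup 0.7 [0.3615 0.4746 0.0042] [165. 273.]
top cup_grip 0.84 [0.2295 0.4247 0.022 ] [179. 315.]
top cup_grip 0.77 [0.7559 0.3339 0.0183] [208. 154.]
top cup_grip 0.58 [ 0.4004 -0.2972  0.0859] [406. 260.]
top ball_center 0.55 [ 0.5347 -0.2726  0.0609] [396. 218.]
top ball_center 0.41 [ 0.5326 -0.2798  0.073 ] [399. 219.]
top pad 0.61 [ 0.5405 -0
[... 809 characters left out ...]
 cup_grip 0.92 [ 0.401  -0.2994  0.0885] [210. 152.]
scene cup_grip 0.86 [0.5168 0.3824 0.0208] [386. 290.]
scene cup_grip 0.8 [0.2285 0.4202 0.0271] [448. 233.]
scene cup_grip 0.56 [0.7582 0.324  0.0174] [308. 344.]
scene ball_center 0.54 [0.599  0.0059 0.2641] [242. 165.]
scene pad 0.84 [ 0.5434 -0.2791  0.0602] [182. 182.]
scene handle 0.79 [0.6006 0.0073 0.2624] [242. 166.]
scene handle 0.48 [0.7799 0.0202 0.0015] [200. 290.]
scene battery 0.75 [ 0.7507 -0.1908  0.0027] [151. 246.]
scene jar 0.69 [0.7483 0.1615 0.0035] [253. 309.]
scene jar 0.42 [ 0.7512 -0.1896  0.0022] [151. 247.]
scene motor 0.87 [0.7828 0.0197 0.0014] [199. 291.]
scene motor 0.19 [ 0.5411 -0.28    0.0653] [182. 180.]
```

View pics/fin.png

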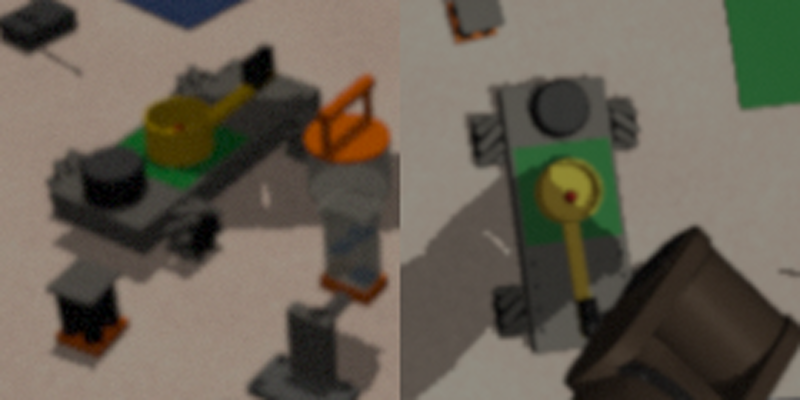

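The cup stands on the pad with the red ball in it (right half, px 570,197). The bottle is upright and the bystanders haven't moved, so I'm handing in.

```bash
python3 -c "
from bench import arm
print(arm.close_job())"
```

```text
the job is handed in; nothing more can be done
None
```

I've handed the job in: the cup stands on the rover's green pad with the ball in it, the bottle is upright, and the battery, jar and motor read where they started (about 29 s used).

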